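# Load a column into its slanted spring-gate holder

### The job

Put the steel column lying on the bench into the slanted holder with its blue-plugged end up, so that air can leave it: slip the blue end under the hood of the spring gate, hold the gate open with it while you lower the black end in front of the heel, then let the gate push the column down until the black end is fully home under the heel lip and the gate keeps it there. Do not ram the column into the holder, leave it lying in both saddles and let go of it, and do not disturb the beaker, the flask or the tin.

Things in the scene. Friction and masses are not known exactly. Their poses are not given: they have to be found in the camera images.
- column: Steel column lying on the bench, 140 mm long, 0.11 to 0.22 kg. Origin mid-length on its axis, 12 mm above the bench; x runs along it towards the blue plug. Each way from the middle: round tube 16 mm in diameter to 38 mm (grip here), hexagon nut 24 mm across flats from 38 to 54 mm (it lies on a flat and does not roll), plug 11 mm in diameter from 54 to 70 mm.
- blue_end (a point): Middle of the blue plug's end face, x = +70 mm of the column. This end goes up, to the gate.
- black_end (a point): Middle of the black plug's end face, x = -70 mm of the column. This end goes down, to the heel.
- cradle: Inclined cradle of the fixed holder. Origin: where the middle of the seated column lies, 92 mm above the bench. x points up the slope, 30 degrees above level, roughly away from the robot; y is level; z points off the slope. The seated column lies along x. Between the saddles nothing is higher than z = -31 mm: room for fingers. The holder's foot is 84 mm wide, 176 mm long.
- lower_saddle (a point): Middle of the floor of the lower black plastic saddle, x = -48, z = -12 mm of the cradle; the lower hexagon lies flat on it. 16 mm long, side cheeks 31.6 mm apart up to z = 4 mm, flared outward above up to z = 13 mm.
- upper_saddle (a point): The same for the upper saddle, at x = +48, z = -12 mm of the cradle.
- heel_wall (a point): Point on the face of the black heel wall where the black end rests when home: x = -70, z = 0 mm of the cradle. The wall is 32 mm wide.
- heel_lip (a point): Middle of the front edge of the lip on top of the heel wall, x = -63, z = 11.5 mm of the cradle; the lip reaches from here back to the wall, from z = 9 to 14 mm. The black plug must end up under it. It can only come down in front of it, so the column must first be pushed more than 7 mm up the slope from its home place.
- gate (a joint): Opening of the steel spring gate at the upper end, rad: 0 shut, hard stop 0.36. It swings up the slope about a level pin at x = 70, z = -50 mm of the cradle. Pushed at axis height it starts to move at 3.3 N and needs 10 N near 0.3 rad; 0.1 rad is 5 mm there. A seated column holds it 0.08 rad open. To clear the heel lip the blue end must hold it open more than 0.22 rad.
- gate_face (a point): Point on the gate's leaf (steel, 30 mm wide, a red thumb tab on top) at the height of the seated column's axis, facing down the slope; x = 66, z = 0 mm of the cradle when shut; moves with the gate.
- gate_hood (a point): Middle of the front edge of the hood on top of the gate's leaf, x = 59, z = 14 mm of the cradle when shut; 4 mm thick, underside at z = 12 mm, reaching 7 mm from the leaf's face; moves with the gate. The blue plug must go in under it from down the slope, which works only with the black end raised over the heel lip (15 to 20 degrees do).
- beaker: Clear plastic beaker, 69 mm wide, 99 mm tall, a bystander; origin under its middle.
- flask: Conical glass flask, 64 mm wide, 104 mm tall, a bystander; origin under its middle.
- tin: Small white tin with a green lid, 57 mm wide, 23 mm tall, a bystander; origin under its middle.

How it is judged:
By the outcome, as a careful person would: the job done as asked, in the order asked, and still so for the second after the job is handed in, with the robot touching nothing.
It also fails if it takes over 48 s, if anything falls off the work surface, if the arm or the gripper's body presses on something with over 40 N, if the wrist force passes 120 N, or if a joint passes its speed limit or range.

### The arm

A 6-joint arm with a two-finger parallel gripper is mounted at the origin on a cart in front of the work surface, level with it; the furniture and walls round the work are solid. World frame = base frame: x ahead of the robot, y to its left, z up, the work surface at z = 0. Lengths are in m, angles in degrees, forces in N, time in s.
With the tool pointing down it reaches from about 0.3 to 0.95 m from the base axis. Payload 3.1 kg.
Tool frame: the origin (TCP) lies at the very end of the fingers, on their centre line; the grasp point (between the pads) lies 19 mm behind it; z points along the fingers, y is the line along which they close (so a half turn about z gives the same grasp; the last joint's range is limited). The gripper opens to 85 mm and grips with 20 to 120 N. Pads are 22 mm wide; open, the fingers measure 114 mm over their backs; the gripper's body (76 mm by 85 mm) begins 54 mm behind the grasp point. The pads swing forward as they close: fully open they stand 13 mm farther back than shut.
Start: joints at [72.668, 17.653, 93.61, -0, 68.738, -3.994], TCP at [0.144, 0.608, 0.231] pointing down, gripper open.
Joint ranges: [-175.34, 175.34], [-45.06, 112.39], [2.9, 150.54], [-68.45, 248.45], [3.09, 151.38], [-168.51, 168.51]. Speed limits (degrees/s): [159.86, 159.86, 180, 180, 180, 180].

### API

Orientations are given as [roll, pitch, yaw] about the fixed x, y, z axes, in that order (R = Rz(yaw) Ry(pitch) Rx(roll)).
In Python, from bench import robot gives the robot as it stands. The module is installed in compiled form; this text tells all that it offers.
- The arm moves only by the tool arm_command, never from a script. Its arguments are lists of equal length, an entry for each row: "xyz": the shift along the tool's x, y, z in m, a list of three; "twist": the turn, a rotation vector about the tool's x, y, z in degrees, a list of three. In form: {"xyz": [[tx, ty, tz], ...], "twist": [[rx, ry, rz], ...]}. A call has 1 to 8 rows; each row shifts and turns the commanded pose from where the row before left it, along the tool's axes as they then stand; what a row does not reach is not made up. A row lasts 1/12 s, in which the tool goes at most 41.7 mm and 7.16 degrees, less where a joint would pass 70% of its speed; a pose out of reach is approached as far as the arm can. A call is refused whole if a number of a shift passes 0.0417 or a number of a turn 7.16, either way. A call with a gripper value outside its range is refused whole. "grip" is the closure, from 0 (fully open) to 1 (shut), set as the call begins (left out, the last holds). The fingers move at their own pace and stop on an object; "force" is the grip in N (left out, the last holds). Time passes only in rows, so rows that do not move let the fingers close. It gives the time, the measured TCP pose, the force, the opening and the grip force at its end, in the units of the state.
- robot.observe(): the state, without advancing time (a new reading comes with each control period).
- robot.camera(name): name is "side" or "top" or "wrist"; returns the picture (420x560x3 uint8, red, green, blue); there is no depth.
- robot.camera_params(name): a dict with "mtx" (3x3 intrinsics, pixels), "xyz" and "orientation" of the camera in the world. Camera axes: x right, y down, z forward; pixel columns grow to the right and rows downward; lengths in m; the calibration is good to about 2 mm. A picture is of the moment at which its call begins: read the wrist's pose just before it. camera_params takes no time and is no camera call; for the wrist camera it gives the pose at the moment of the call.
- robot.sign_off(): hands the job in; it is judged then, once.
Trained networks look in the newest picture that a camera, given by its name, has taken for a name from the list of things; names that differ only in an ending like _2 or _b are one class to them, and where a whole thing is asked for, a point or a joint stands for the part that bears it (a point fixed in the world has none). Each returns a list of dicts, best first, with "p" (0 to 1); they miss things now and then, are a little off and sometimes report something else, mostly with a low value. They report only what shows in the picture. A call takes as long as a camera call.
- robot.look_for(camera, query): "location" ([x, y, z] in m, in the coordinates of the camera as it stood for that picture, good to about 4 mm: the middle of the surface that is visible of it).
- robot.pinpoint(camera, query): "location" ([x, y, z] in m, in the coordinates of the camera as it stood for that picture, good to about 4 mm: a listed point, or the origin of a listed thing).
The state is a dict: "t": time; "joint_pos": joint angles; "qd": joint speeds; "joint_torque": joint torques, N m; "tcp_pos": TCP position; "orientation": TCP orientation; "wrist_force": force on the tool from outside, world axes, zero at the start; "wrist_torque": the same for the moment, N m; "opening": finger opening in m; "finger_force": force on a finger pad.
Only numpy, scipy, OpenCV 4.12 (cv2) and the standard library are available. Lean on these libraries where they do the work, as an engineer would, in place of code of your own. Each camera call takes 0.05 s, during which the arm holds its last target. There are 200 camera calls.

## Working session

There is one attempt and no reset: what is moved stays moved. The work goes in short steps, Python scripts to look and compute and a tool call to move; the robot and the scene stay as the last step left them, time stands still between calls to the robot, and variables do not carry over. Pictures are saved under pics/ and viewed, at most 10 in all, crops included, and the job is handed in when it is done.

Besides the shell and the picture viewer there is one more tool, called after "Request:" as name(argument=value, ...), one argument or row to a line, values as JSON. arm_command: Moves the arm, as the interface text tells. Its arguments: {"type":"object","properties":{"xyz":{"type":"array","items":{"type":"array","items":{"type":"number"}}},"twist":{"type":"array","items":{"type":"array","items":{"type":"number"}}},"grip":{"type":"number"},"force":{"type":"number"}},"required":["xyz","twist"]}

```bash
mkdir -p pics; cat > h.py <<'E'
import numpy as np, cv2
from scipy.spatial.transform import Rotation as R
from bench import robot
def rot(o): 
    o=np.array(o,float)
    return o if o.shape==(3,3) else R.from_euler('xyz',o,degrees=True).as_matrix()
def pic(c,n): 
    im=robot.camera(c); cv2.imwrite(f'pics/{n}.png',im[:,:,::-1]); return im
def w(c,loc,p): return rot(p['orientation'])@np.array(loc)+np.array(p['xyz'])
def pix(loc,p): 
    u=np.array(p['mtx'])@np.array(loc); return u[:2]/u[2]
def find(c,qs,fn='pinpoint',p=None):
    p=p or robot.camera_params(c)
    for q in qs:
        for d in getattr(robot,fn)(c,q)[:2]:
            print(c,q,round(d['p'],2),np.round(w(c,d['location'],p),4),np.round(pix(d['location'],p)))
E
python3 - <<'E'
from h import *
print(robot.observe())
for c in ['side','top']:
    p=robot.camera_params(c); print(p); pic(c,c+'1')
    find(c,['column','blue_end','black_end','cradle','lower_saddle','upper_saddle','heel_lip','heel_wall','gate_face','gate_hood','beaker','flask','tin'])
ims=[cv2.imread(f'pics/{c}1.png') for c in ['side','top']]
E
```

```text
{'t': 0.0, 'joint_pos': array([ 7.26692672e+01,  1.77067721e+01,  9.36909947e+01,  6.33991281e-05,
        6.87377396e+01, -3.99466090e+00]), 'qd': array([-0.04069236,  0.05322124,  0.04893452,  0.13105174, -0.05778553,
       -0.14682318]), 'joint_torque': array([-2.72607322e-04, -4.15237069e+01, -2.76664656e+01,  1.44121545e-04,
        9.90670320e-03,  3.94978471e-06]), 'tcp_pos': array([0.14395152, 0.60733311, 0.23001019]), 'orientation': array([-1.79864827e+02, -9.49873217e-03,  1.66663894e+02]), 'wrist_force': array([ 0.85841633, -0.92667467,  0.17093765]), 'wrist_torque': array([ 0.01003163, -0.00796721,  0.00369223]), 'finger_force': 0.0, 'opening': 0.0849245589651024}
{'mtx': array([[414.56749862,   0.        , 276.84815656],
       [  0.        , 414.56749862, 211.46616125],
       [  0.        ,   0.        ,   1.        ]]), 'xyz': array([ 0.23185176, -1.11298221,  0.54001378]), 'orientation': array([-116.54746677,   -0.46424424,  -20.17955679])}
side column 0.75 [ 0.4409 -0.3667  0.0101] [248. 269.]
side blue_end 0.8 [ 0.5029 -0.4044  0.0111] [279. 272.]
side black_end 0
[... 1311 characters left out ...]
-0.2632  0.0903] [274. 162.]
top lower_saddle 0.87 [ 0.575  -0.2408  0.0557] [266. 180.]
top upper_saddle 0.55 [ 0.6444 -0.2865  0.0995] [284. 146.]
top heel_lip 0.82 [ 0.5524 -0.2264  0.0686] [259. 188.]
top heel_lip 0.37 [ 0.6561 -0.2882  0.1268] [284. 137.]
top heel_wall 0.78 [ 0.5479 -0.2268  0.0577] [260. 191.]
top gate_face 0.62 [ 0.5493 -0.2282  0.0567] [260. 190.]
top gate_face 0.57 [ 0.6519 -0.2871  0.1229] [284. 140.]
top gate_hood 0.77 [ 0.6425 -0.2818  0.1283] [281. 143.]
top beaker 0.75 [ 0.5898 -0.3885 -0.0027] [326. 177.]
top beaker 0.68 [ 0.6385 -0.2773  0.1333] [279. 144.]
top flask 0.57 [ 0.5416 -0.5079 -0.0059] [374. 195.]
top tin 0.81 [ 0.5153 -0.0574 -0.0023] [194. 210.]
```

View pics/side1.png

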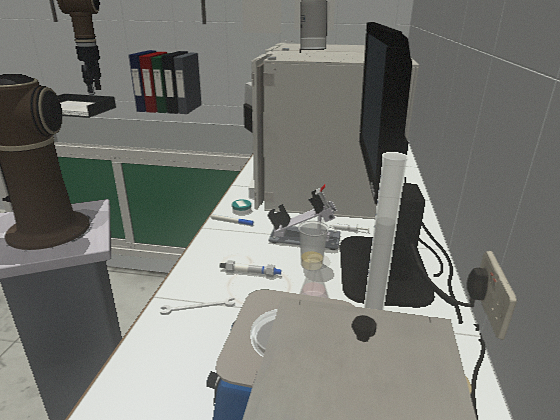

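View pics/top1.png

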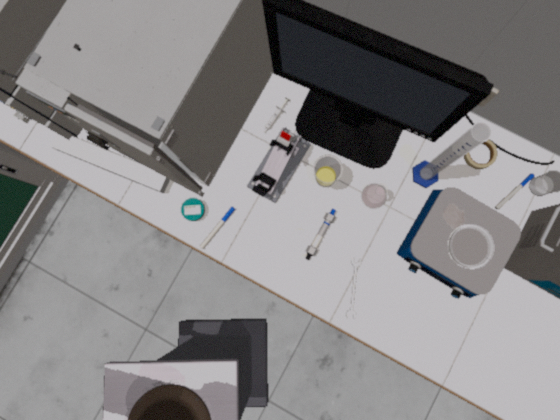

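Both pictures agree with the networks: column at side (248,269) / top (320,234), and holder at side (298,205) / top (278,163). The beaker and flask stand to the right of the holder, the cabinet to its left. The route along the bench front is clear, so I move above the column.

Request:
arm_command(
  xyz=[
    [-0.0199,-0.0339,0.0015],
    [-0.0199,-0.0339,0.0015],
    [-0.0199,-0.0339,0.0015],
    [-0.0199,-0.0339,0.0015],
    [-0.0199,-0.0339,0.0015],
    [-0.0199,-0.0339,0.0015],
    [-0.0199,-0.0339,0.0015],
    [-0.0199,-0.0339,0.0015],
  ],
  twist=[
    [0,0,0],
    [0,0,0],
    [0,0,0],
    [0,0,0],
    [0,0,0],
    [0,0,0],
    [0,0,0],
    [0,0,0],
  ],
  grip=0,
)

```text
t: 2.07
tcp_pos: [0.2367, 0.3059, 0.2193]
orientation: [180.0, 0.0, 166.7]
wrist_force: [1.2, -0.7, 0.1]
opening: 0.0853
finger_force: 0.0
```

Request:
arm_command(
  xyz=[
    [-0.0199,-0.0339,0.0015],
    [-0.0199,-0.0339,0.0015],
    [-0.0199,-0.0339,0.0015],
    [-0.0199,-0.0339,0.0015],
    [-0.0199,-0.0339,0.0015],
    [-0.0199,-0.0339,0.0015],
    [-0.0199,-0.0339,0.0015],
    [-0.0199,-0.0339,0.0015],
  ],
  twist=[
    [0,0,0],
    [0,0,0],
    [0,0,0],
    [0,0,0],
    [0,0,0],
    [0,0,0],
    [0,0,0],
    [0,0,0],
  ],
)

```text
t: 2.73
tcp_pos: [0.3293, 0.005, 0.2078]
orientation: [180.0, 0.1, 166.6]
wrist_force: [1.0, 0.2, 0.0]
opening: 0.0852
finger_force: 0.0
```

Request:
arm_command(
  xyz=[
    [-0.0199,-0.0339,0.0015],
    [-0.0199,-0.0339,0.0015],
    [-0.0199,-0.0339,0.0015],
    [-0.0199,-0.0339,0.0015],
    [-0.0199,-0.0339,0.0015],
    [-0.0199,-0.0339,0.0015],
    [-0.0199,-0.0339,0.0015],
    [-0.0199,-0.0339,0.0015],
  ],
  twist=[
    [0,0,0],
    [0,0,0],
    [0,0,0],
    [0,0,0],
    [0,0,0],
    [0,0,0],
    [0,0,0],
    [0,0,0],
  ],
)

```text
t: 3.4
tcp_pos: [0.4214, -0.2959, 0.1953]
orientation: [180.0, 0.0, 166.6]
wrist_force: [1.0, 0.5, -0.4]
opening: 0.0856
finger_force: 0.0
```

Request:
arm_command(
  xyz=[
    [-0.0199,-0.0339,0.0015],
    [-0.0199,-0.0339,0.0015],
    [0,0,0],
    [0,0,0],
    [0,0,0],
    [0,0,0],
  ],
  twist=[
    [0,0,0],
    [0,0,0],
    [0,0,5.3],
    [0,0,5.3],
    [0,0,5.1],
    [0,0,0],
  ],
)

```text
t: 3.9
tcp_pos: [0.4442, -0.3692, 0.192]
orientation: [180.0, -0.0, 150.8]
wrist_force: [-0.1, -0.3, -0.1]
opening: 0.0858
finger_force: 0.0
```

```bash
python3 - <<'E'
from h import *
p=robot.camera_params('wrist');im=pic('wrist','w1');print(p['xyz'],p['orientation'])
find('wrist',['column','blue_end','black_end','cradle','lower_saddle','upper_saddle','heel_lip','gate_hood','gate_face','beaker'],p=p)
E
```

```text
[ 0.38276112 -0.33463155  0.33517233] [1.63722879e+02 2.63930174e-02 6.07996390e+01]
wrist column 0.77 [ 0.4476 -0.3703  0.011 ] [280. 187.]
wrist blue_end 0.58 [ 0.5104 -0.4074  0.0111] [278. 262.]
wrist black_end 0.7 [ 0.3856 -0.3354  0.012 ] [280. 105.]
wrist cradle 0.63 [ 0.609  -0.255   0.0909] [519. 321.]
wrist cradle 0.23 [ 0.5422 -0.504   0.0034] [211. 326.]
wrist lower_saddle 0.82 [ 0.5707 -0.2399  0.057 ] [495. 253.]
wrist lower_saddle 0.53 [ 0.5089 -0.4065  0.0132] [278. 262.]
wrist heel_lip 0.6 [ 0.5586 -0.228   0.0699] [514. 240.]
wrist heel_lip 0.35 [ 0.5546 -0.2305  0.0541] [497. 230.]
wrist gate_face 0.27 [ 0.5728 -0.2444  0.0594] [492. 259.]
wrist beaker 0.95 [ 0.5888 -0.3883 -0.0018] [332. 310.]
```

View pics/w1.png

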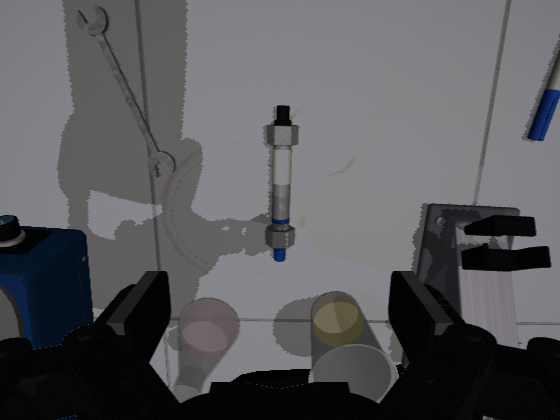

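The column's black end is at (283,106) and its blue end at (280,262), nearly in line with the tool.

```bash
python3 - <<'E'
from h import *
p=robot.camera_params('wrist');M=np.linalg.inv(p['mtx']);Q=rot(p['orientation']);o=robot.observe()
P=[]
for u,v in [(283,106),(279.5,262),(283,136),(280,236)]:
    d=Q@M@[u,v,1];c=np.array(p['xyz']);x=c+d*(0.012-c[2])/d[2];P.append(x);print(np.round(x,4))
a=P[1]-P[0];print(np.linalg.norm(a),np.degrees(np.arctan2(a[1],a[0])),(P[0]+P[1])/2,(P[2]+P[3])/2)
T=rot(o['orientation']);print(T.T@((P[0]+P[1])/2-o['tcp_pos']))
E
```

```text
[ 0.3878 -0.3336  0.012 ]
[ 0.511  -0.4054  0.012 ]
[ 0.4096 -0.3456  0.012 ]
[ 0.4882 -0.3922  0.012 ]
0.14249671701013542 -30.223274218041677 [ 0.44939359 -0.36949189  0.012     ] [ 0.44890626 -0.36891828  0.012     ]
[-0.00472407  0.00180561  0.18038467]
```

Request:
arm_command(
  xyz=[
    [-0.0045,0.0015,0.03],
    [0,0,0.04],
    [0,0,0.04],
    [0,0,0.035],
    [0,0,0.025],
    [0,0,0.013],
    [0,0,0.005],
    [0,0,0],
  ],
  twist=[
    [0,0,1.0],
    [0,0,0],
    [0,0,0],
    [0,0,0],
    [0,0,0],
    [0,0,0],
    [0,0,0],
    [0,0,0],
  ],
)

```text
t: 5.12
tcp_pos: [0.4487, -0.3694, 0.0035]
orientation: [180.0, -0.1, 150.0]
wrist_force: [-0.1, -0.9, -0.4]
opening: 0.0858
finger_force: 0.0
```

Request:
arm_command(
  xyz=[
    [0,0,0],
    [0,0,0],
    [0,0,0],
    [0,0,0],
    [0,0,0],
    [0,0,0],
    [0,0,0],
    [0,0,0],
  ],
  twist=[
    [0,0,0],
    [0,0,0],
    [0,0,0],
    [0,0,0],
    [0,0,0],
    [0,0,0],
    [0,0,0],
    [0,0,0],
  ],
  grip=1,
  force=70,
)

```text
t: 5.78
tcp_pos: [0.4494, -0.3703, 0.0054]
orientation: [-180.0, 0.1, 150.0]
wrist_force: [-1.0, 0.6, 6.4]
opening: 0.013
finger_force: 68.4
```

Request:
arm_command(
  xyz=[
    [0,0,-0.005],
    [0,0,-0.015],
    [0,0,-0.03],
    [0,0,-0.04],
    [0,0,-0.04],
    [0,0,-0.04],
    [0,0,-0.04],
    [0,0,0],
  ],
  twist=[
    [0,0,0],
    [0,0,0],
    [0,0,0],
    [0,0,0],
    [0,0,0],
    [0,0,0],
    [0,0,0],
    [0,0,0],
  ],
)

```text
t: 6.45
tcp_pos: [0.4533, -0.3737, 0.2242]
orientation: [-179.8, 1.0, 150.0]
wrist_force: [0.9, -1.6, -1.3]
opening: 0.0132
finger_force: 68.4
```

```bash
python3 - <<'E'
from h import *
o=robot.observe();print(o['tcp_pos'],o['orientation'],o['opening'],o['wrist_force'])
T=rot(o['orientation'])
ims=[]
for c in ['wrist','side']:
    p=robot.camera_params(c); ims.append(robot.camera(c)[:,:,::-1])
    for q in ['column','blue_end','black_end']:
        for d in robot.pinpoint(c,q)[:1]:
            x=w(c,d['location'],p);print(c,q,round(d['p'],2),np.round(x,4),'tool',np.round(T.T@(x-o['tcp_pos']),4),np.round(pix(d['location'],p)))
s=cv2.resize(ims[1][120:300,180:380],None,fx=2,fy=2,interpolation=cv2.INTER_CUBIC)
wi=cv2.resize(ims[0][150:420,120:440],(400,338))
H=max(s.shape[0],338);a=np.zeros((H,800,3),np.uint8);a[:338,:400]=wi;a[:s.shape[0],400:]=s;cv2.imwrite('pics/g1.png',a)
E
```

```text
[ 0.45332502 -0.37368799  0.22420305] [-179.77283541    0.96168143  149.97006642] 0.013248057687851108 [ 0.92000883 -1.60479761 -1.31975649]
wrist column 0.63 [ 0.4474 -0.374   0.2283] tool [ 0.0049 -0.0032 -0.0042] [271. 268.]
wrist blue_end 0.63 [ 0.6424 -0.2817  0.1329] tool [-0.1161  0.1746  0.0925] [512. 360.]
wrist black_end 0.58 [ 0.3906 -0.3396  0.23  ] tool [ 0.0713 -0.0019 -0.007 ] [273.  99.]
side column 0.62 [ 0.4427 -0.3655  0.2165] tool [0.0135 0.0018 0.0075] [246. 183.]
side blue_end 0.82 [ 0.5018 -0.3996  0.2165] tool [-0.0548  0.0018  0.0086] [279. 186.]
side black_end 0.75 [ 0.383  -0.3278  0.2205] tool [0.0839 0.0045 0.0023] [213. 178.]
```

View pics/g1.png

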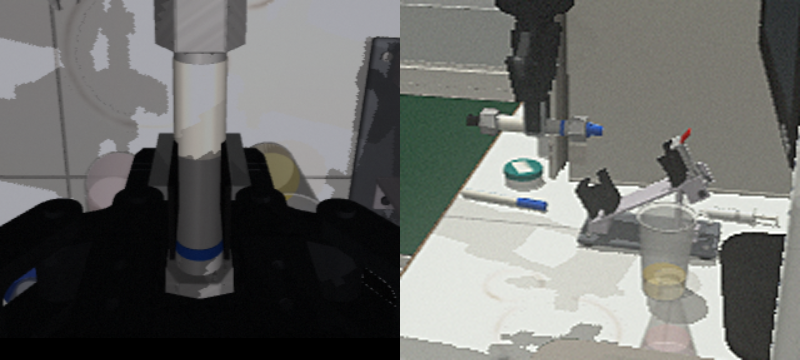

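The column is held level by the tube, blue end at crop (602,130) towards the gate, and the holder is clear in view. I fit the cradle pose from all detections.

```bash
cat > fit.py <<'E'
from h import *
from scipy.optimize import least_squares
L={'cradle':(0,0,0),'lower_saddle':(-48,0,-12),'upper_saddle':(48,0,-12),'heel_lip':(-63,0,11.5),'heel_wall':(-70,0,0),'gate_hood':(59,0,14),'gate_face':(66,0,0)}
def CR(yaw): # cradle axes
    return R.from_euler('ZY',[yaw,-30],degrees=True).as_matrix()
def fit(obs):
    f=lambda v:np.concatenate([(CR(v[3])@(np.array(L[n])/1000)+v[:3]-x)*1000 for n,x in obs])
    s=least_squares(f,[.607,-.261,.092,-31],x_scale=[.01,.01,.01,1],loss='soft_l1',f_scale=4)
    return s.x,f(s.x).reshape(-1,3)
E
python3 - <<'E'
from fit import *
side=[('cradle',(0.6051,-0.2591,0.0948)),('lower_saddle',(0.5756,-0.2385,0.0615)),('upper_saddle',(0.6439,-0.2817,0.1006)),('heel_lip',(0.5548,-0.2267,0.0725)),('heel_wall',(0.5534,-0.2257,0.0633)),('gate_hood',(0.6479,-0.287,0.129))]
top=[('cradle',(0.6096,-0.2632,0.0903)),('lower_saddle',(0.575,-0.2408,0.0557)),('upper_saddle',(0.6444,-0.2865,0.0995)),('heel_lip',(0.5524,-0.2264,0.0686)),('heel_wall',(0.5479,-0.2268,0.0577)),('gate_hood',(0.6425,-0.2818,0.1283))]
wr=[('cradle',(0.609,-0.255,0.0909)),('lower_saddle',(0.5707,-0.2399,0.057)),('heel_lip',(0.5586,-0.228,0.0699))]
for o in [side,top,wr,side+top+wr]:
    v,r=fit(o);print(np.round(v,4));
print(np.round(r,1))
o=robot.observe();print(o['tcp_pos'],o['orientation'])
E
```

```text
[  0.6056  -0.2587   0.0935 -32.4865]
[  0.6045  -0.2599   0.0894 -32.0435]
[  0.6084  -0.2556   0.0912 -27.345 ]
[  0.6054  -0.2591   0.091  -32.2043]
[[ 0.3  0.  -3.8]
 [-0.3 -1.6 -4.9]
 [ 1.7 -2.7  4. ]
 [-0.4 -0.2 -3. ]
 [ 0.7 -1.1 -7.3]
 [-5.2  4.4  3.6]
 [-4.2  4.1  0.7]
 [ 0.3  0.7  0.9]
 [ 1.2  2.1  5.1]
 [ 2.  -0.5  0.9]
 [ 6.2  0.  -1.7]
 [ 0.2 -0.8  4.3]
 [-3.6 -4.1  0.1]
 [ 4.6 -0.2 -0.4]
 [-4.2  1.1 -0.4]]
[ 0.4478324  -0.36863188  0.21175856] [179.93659629  -0.25817087 149.96094027]
```

```bash
cat > plan.py <<'E'
from fit import *
C=np.array([.605,-.259,.092]); YAW=-32.0      # cradle
G=np.array([.003,0,-.0066])                   # column centre in tool
def tool(xb,zb,al,yb=0,C=C,YAW=YAW,G=G):
    """tool pose with blue end at cradle (xb,yb,zb) mm, black end raised al deg"""
    A=CR(YAW); Col=A@R.from_euler('Y',al,degrees=True).as_matrix()
    T=np.c_[-Col[:,0],Col[:,1],-Col[:,2]]
    b=C+A@(np.array([xb,yb,zb])/1000)
    return T, b-T@(G+[-.07,0,0])
def rows(P0,P1,n):
    (T0,p0),(T1,p1)=P0,P1
    rv=R.from_matrix(T0.T@T1).as_rotvec(degrees=True)/n; S=R.from_rotvec(rv,degrees=True).as_matrix(); T=T0.copy(); X=[]
    for i in range(n):
        X.append(np.round(T.T@(p1-p0)/n,4).tolist()); T=T@S
    print('xyz',X);print('twist',np.round(rv,2).tolist(),'x',n)
def now():
    o=robot.observe(); return rot(o['orientation']),np.array(o['tcp_pos'])
E
python3 - <<'E'
from plan import *
t=tool(30,60,17);print(t[1]);rows(now(),t,8)
E
```

```text
[ 0.54748762 -0.22306228  0.13745896]
xyz [[-0.0017, 0.022, 0.0093], [-0.0014, 0.022, 0.0093], [-0.001, 0.022, 0.0094], [-0.0006, 0.022, 0.0094], [-0.0003, 0.022, 0.0094], [0.0001, 0.022, 0.0094], [0.0005, 0.022, 0.0093], [0.0008, 0.022, 0.0093]]
twist [0.04, -1.66, 0.24] x 8
```

Request:
arm_command(
  xyz=[
    [-0.0017,0.022,0.0093],
    [-0.0014,0.022,0.0093],
    [-0.001,0.022,0.0094],
    [-0.0006,0.022,0.0094],
    [-0.0003,0.022,0.0094],
    [0.0001,0.022,0.0094],
    [0.0005,0.022,0.0093],
    [0.0008,0.022,0.0093],
  ],
  twist=[
    [0.04,-1.66,0.24],
    [0.04,-1.66,0.24],
    [0.04,-1.66,0.24],
    [0.04,-1.66,0.24],
    [0.04,-1.66,0.24],
    [0.04,-1.66,0.24],
    [0.04,-1.66,0.24],
    [0.04,-1.66,0.24],
  ],
)

```text
t: 7.52
tcp_pos: [0.5484, -0.2232, 0.1379]
orientation: [-179.9, 13.2, 148.0]
wrist_force: [-0.6, -0.2, -1.5]
opening: 0.0133
finger_force: 68.4
```

Request:
arm_command(
  xyz=[
    [0,0,0],
    [0,0,0],
    [0,0,0],
  ],
  twist=[
    [0,0,0],
    [0,0,0],
    [0,0,0],
  ],
)

```text
t: 7.77
tcp_pos: [0.5485, -0.2245, 0.139]
orientation: [-179.9, 13.2, 148.1]
wrist_force: [0.6, 0.2, -1.1]
opening: 0.013
finger_force: 68.6
```

```bash
cat > look.py <<'E'
from plan import *
def look(name,cams=('side','top','wrist'),Q=('lower_saddle','upper_saddle','heel_lip','heel_wall','gate_hood','blue_end','black_end','column')):
    T,p0=now();A=CR(YAW);ims=[]
    print('tcp',p0,robot.observe()['wrist_force'])
    for c in cams:
        p=robot.camera_params(c);cv2.imwrite(f'pics/{name}_{c}.png',robot.camera(c)[:,:,::-1])
        for q in Q:
            for d in robot.pinpoint(c,q)[:1]:
                if d['p']<.4: continue
                x=w(c,d['location'],p);cr=(A.T@(x-C))*1000
                s='  err '+str(np.round(cr-L[q],1)) if q in L else '  tool '+str(np.round(T.T@(x-p0)*1000,1))
                print(c,q,round(d['p'],2),'cradle',np.round(cr,1),s,np.round(pix(d['location'],p)))
E
python3 - <<'E'
from look import *
look('s1')
a=cv2.imread('pics/s1_wrist.png');b=cv2.imread('pics/s1_side.png')[130:250,220:380];b=cv2.resize(b,(400,300),interpolation=cv2.INTER_CUBIC)
o=np.zeros((300,800,3),np.uint8);o[:,:400]=cv2.resize(a,(400,300));o[:,400:]=b;cv2.imwrite('pics/s1.png',o)
E
```

```text
tcp [ 0.54850016 -0.2244765   0.13904908] [ 0.64317204  0.16410914 -1.12575882]
side lower_saddle 0.58 cradle [-49.3   3.9  -9.1]   err [-1.3  3.9  2.9] [283. 215.]
side upper_saddle 0.85 cradle [ 45.1   0.3 -10.6]   err [-2.9  0.3  1.4] [316. 202.]
side heel_lip 0.87 cradle [-59.3  -0.8  13.2]   err [ 3.7 -0.8  1.7] [275. 210.]
side heel_wall 0.96 cradle [-67.9   1.3   3.9]   err [2.1 1.3 3.9] [274. 214.]
side gate_hood 0.62 cradle [57.3  4.8 13.4]   err [-1.7  4.8 -0.6] [316. 192.]
side blue_end 0.7 cradle [28.3 -1.  66.9]   tool [-61.5  -0.5 -11.3] [295. 179.]
side black_end 0.9 cradle [-102.7    4.5  102.8]   tool [74.3  5.3 -7.8] [243. 186.]
side column 0.86 cradle [-37.6  -2.5  82.3]   tool [ 6.  -1.9 -7. ] [269. 184.]
top lower_saddle 0.71 cradle [-0.7 -2.4 -4.7]   err [47.3 -2.4  7.3] [274. 164.]
top upper_saddle 0.63 cradle [ 45.6  -1.  -16.1]   err [-2.4 -1.  -4.1] [283. 146.]
top heel_lip 0.66 cradle [-62.1  -0.8  10.4]   err [ 0.9 -0.8 -1.1] [260. 187.]
top heel_wall 0.82 cradle [-71.4  -0.6   3.2]   err [-1.4 -0.6  3.2] [259. 190.]
top gate_hood 0.62 cradle [55.9 -3.2 14.8]   err [-3.1 -3.2  0.8] [282. 145.]
top blue_end 0.72 cradle [35.4 -2.1 60. ]   tool [-70.3  -1.6  -6.7] [272. 156.]
top black_end 0.52 cradle [ 3.8 -2.3 -3.3]   tool [-58.3  -1.6  62.9] [274. 162.]
top column 0.54 cradle [-33.5  -1.9  80.1]   tool [ 1.5 -1.2 -6. ] [255. 185.]
wrist lower_saddle 0.46 cradle [   1.  -115.2 -107.8]   err [  49.  -115.2  -95.8] [154. 278.]
wrist black_end 0.91 cradle [-98.1  -0.8 100.8]   tool [69.4 -0.  -7.2] [278. 103.]
wrist column 0.66 cradle [-34.5  -2.3  79.7]   tool [ 2.3 -1.6 -5.4] [274. 274.]
```

View pics/s1.png

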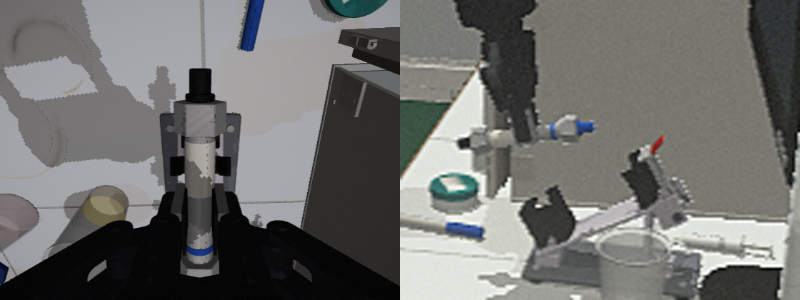

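The view agrees: the column axis (image x≈200) is centred on the foot (161..238) and the saddle cheeks (177, 222). The blue end is up towards the red-tabbed gate.

```bash
sed -i 's/^G=.*/G=np.array([.0025,0,-.0066])/' plan.py; python3 - <<'E'
from plan import *
a=tool(46,12,17);b=tool(48,-.5,17);rows(now(),a,6);rows(a,b,3)
E
```

```text
xyz [[-0.0044, 0.0001, 0.0072], [-0.0044, 0.0001, 0.0072], [-0.0044, 0.0001, 0.0072], [-0.0044, 0.0001, 0.0072], [-0.0044, 0.0001, 0.0072], [-0.0044, 0.0001, 0.0072]]
twist [-0.01, 0.05, 0.01] x 6
xyz [[-0.0019, -0.0, 0.0038], [-0.0019, -0.0, 0.0038], [-0.0019, -0.0, 0.0038]]
twist [0.0, 0.0, 0.0] x 3
```

Request:
arm_command(
  xyz=[
    [-0.0044,0,0.0072],
    [-0.0044,0,0.0072],
    [-0.0044,0,0.0072],
    [-0.0044,0,0.0072],
    [-0.0044,0,0.0072],
    [-0.0044,0,0.0072],
    [0,0,0],
  ],
  twist=[
    [0,0,0],
    [0,0,0],
    [0,0,0],
    [0,0,0],
    [0,0,0],
    [0,0,0],
    [0,0,0],
  ],
)

```text
t: 9.7
tcp_pos: [0.5793, -0.2438, 0.1019]
orientation: [-179.9, 13.2, 148.0]
wrist_force: [-0.1, 1.0, -2.4]
opening: 0.0131
finger_force: 68.6
```

Request:
arm_command(
  xyz=[
    [-0.0019,0,0.0038],
    [-0.0019,0,0.0038],
    [-0.0019,0,0.0038],
    [0,0,0],
    [0,0,0],
  ],
  twist=[
    [0,0,0],
    [0,0,0],
    [0,0,0],
    [0,0,0],
    [0,0,0],
  ],
)

```text
t: 10.12
tcp_pos: [0.5859, -0.2477, 0.0938]
orientation: [-179.9, 13.3, 148.0]
wrist_force: [-0.3, -0.1, -1.7]
opening: 0.013
finger_force: 68.6
```

```bash
cat >> plan.py <<'E'
def state(al=17):
    T,p=now();A=CR(YAW);b=A.T@(p+T@(G+[-.07,0,0])-C)*1000;c=A.T@(p+T@(G+[.07,0,0])-C)*1000
    o=robot.observe();print('blue',np.round(b,1),'black',np.round(c,1),'Fcradle',np.round(A.T@o['wrist_force'],1),'t',round(o['t'],2))
E
python3 - <<'E'
from look import *
state()
look('s2',('side','top'),('gate_hood','upper_saddle','heel_lip','lower_saddle','blue_end','black_end','column'))
b=cv2.imread('pics/s2_side.png')[160:250,250:370];c=cv2.imread('pics/s2_top.png')[110:215,220:360]
o=np.zeros((300,800,3),np.uint8);o[:,:400]=cv2.resize(b,(400,300),interpolation=cv2.INTER_CUBIC);o[:,400:]=cv2.resize(c,(400,300),interpolation=cv2.INTER_CUBIC);cv2.imwrite('pics/s2.png',o)
E
```

```text
blue [48.2 -0.5 -0.5] black [-85.9  -0.6  39.8] Fcradle [-1.  -0.2 -1.3] t 10.12
tcp [ 0.5858868  -0.24769947  0.0937606 ] [-0.26500821 -0.06782347 -1.66123924]
side gate_hood 0.71 cradle [54.8  0.1 12.6]   err [-4.2  0.1 -1.4] [315. 193.]
side lower_saddle 0.72 cradle [-46.8   1.8  -9.4]   err [1.2 1.8 2.6] [284. 215.]
side blue_end 0.57 cradle [43.2  0.2  1.9]   tool [-62.    0.7  -7.5] [313. 198.]
side black_end 0.54 cradle [-85.3   2.5  42.8]   tool [72.8  3.  -9.6] [261. 204.]
side column 0.78 cradle [-21.2  -0.8  20.1]   tool [ 4.9 -0.2 -6.4] [287. 202.]
top gate_hood 0.44 cradle [60.9  1.1 12.6]   err [ 1.9  1.1 -1.4] [282. 142.]
top upper_saddle 0.82 cradle [ 49.   -1.9 -16.2]   err [ 1.  -1.9 -4.2] [284. 145.]
top heel_lip 0.67 cradle [-61.7  -0.1  10.7]   err [ 1.3 -0.1 -0.8] [260. 187.]
top lower_saddle 0.97 cradle [-46.7  -0.8 -15.5]   err [ 1.3 -0.8 -3.5] [266. 179.]
top blue_end 0.59 cradle [46.2  3.2  1.8]   tool [-64.9   3.7  -8.2] [279. 146.]
top column 0.41 cradle [-18.8  -1.2  16.8]   tool [ 1.6 -0.7 -3.9] [267. 172.]
```

View pics/s2.png

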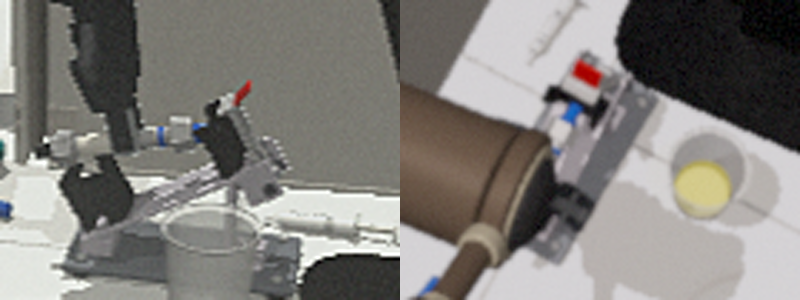

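The blue plug is at side crop (200,128), in front of the gate and below its hood; the top view shows it centred on the gate. I advance up the slope, watching the force.

Request:
arm_command(
  xyz=[
    [-0.0019,0,-0.0004],
    [-0.0019,0,-0.0004],
    [-0.0019,0,-0.0004],
    [-0.0019,0,-0.0004],
    [-0.0019,0,-0.0004],
    [-0.0019,0,-0.0004],
    [-0.0019,0,-0.0004],
    [0,0,0],
  ],
  twist=[
    [0,0,0],
    [0,0,0],
    [0,0,0],
    [0,0,0],
    [0,0,0],
    [0,0,0],
    [0,0,0],
    [0,0,0],
  ],
)

```text
t: 11.58
tcp_pos: [0.597, -0.2547, 0.1001]
orientation: [-179.9, 13.3, 148.0]
wrist_force: [-0.3, 0.6, -1.6]
opening: 0.0132
finger_force: 68.6
```

Request:
arm_command(
  xyz=[
    [-0.0015,0,-0.0005],
    [-0.0015,0,-0.0005],
    [0,0,0],
  ],
  twist=[
    [0,0,0],
    [0,0,0],
    [0,0,0],
  ],
)

```text
t: 11.83
tcp_pos: [0.5985, -0.2556, 0.1013]
orientation: [-179.9, 13.2, 148.0]
wrist_force: [-0.6, -0.2, -1.9]
opening: 0.0133
finger_force: 68.6
```

```bash
python3 -c "
from plan import *
state()"
```

```text
blue [64.8 -0.5 -1.5] black [-69.2  -0.6  38.9] Fcradle [-1.3 -0.5 -1.5] t 11.83
```

Request:
arm_command(
  xyz=[
    [-0.0012,0,-0.0004],
    [-0.0012,0,-0.0004],
    [-0.0012,0,-0.0004],
    [0,0,0],
  ],
  twist=[
    [0,0,0],
    [0,0,0],
    [0,0,0],
    [0,0,0],
  ],
)

```text
t: 12.17
tcp_pos: [0.6001, -0.2566, 0.1023]
orientation: [-179.9, 13.1, 148.0]
wrist_force: [-3.7, 2.4, -2.7]
opening: 0.0131
finger_force: 68.6
```

```bash
python3 -c "
from look import *
state()
look('s3',('side',),('gate_hood','upper_saddle','blue_end','black_end','column'))
b=cv2.imread('pics/s3_side.png')[160:250,250:370];cv2.imwrite('pics/s3.png',cv2.resize(b,(600,450),interpolation=cv2.INTER_CUBIC))
"
```

```text
blue [66.9 -0.5 -1.7] black [-67.   -0.6  39.1] Fcradle [-5.2  0.1 -0.2] t 12.17
tcp [ 0.60006498 -0.25657864  0.10233126] [-3.71551136  2.4173303  -2.7441993 ]
side gate_hood 0.46 cradle [58.4  1.8 13.9]   err [-0.6  1.8 -0.1] [316. 192.]
side upper_saddle 0.83 cradle [43.5 -0.9 -9.2]   err [-4.5 -0.9  2.8] [315. 202.]
side blue_end 0.64 cradle [62.   0.7  0.3]   tool [-62.2   1.2  -7.1] [320. 196.]
side black_end 0.52 cradle [-67.8   1.8  40.7]   tool [73.7  2.4 -7.9] [267. 202.]
side column 0.55 cradle [-4.9 -2.9 19.7]   tool [ 7.4 -2.3 -6.1] [292. 200.]
```

View pics/s3.png

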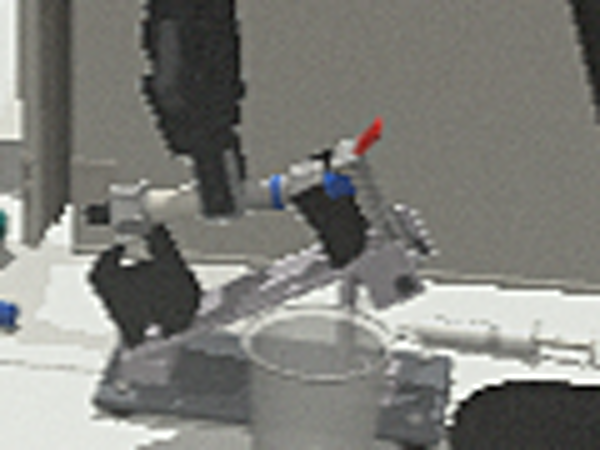

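The blue plug at (338,185) sits under the hood against the leaf, and the force shows the gate just starting to move. Next I push it open.

Request:
arm_command(
  xyz=[
    [-0.0016,0,-0.0005],
    [-0.0016,0,-0.0005],
    [-0.0016,0,-0.0005],
    [-0.0016,0,-0.0005],
    [-0.0016,0,-0.0005],
    [-0.0016,0,-0.0005],
    [-0.0016,0,-0.0005],
    [0,0,0],
  ],
  twist=[
    [0,0,0],
    [0,0,0],
    [0,0,0],
    [0,0,0],
    [0,0,0],
    [0,0,0],
    [0,0,0],
    [0,0,0],
  ],
)

```text
t: 13.13
tcp_pos: [0.6076, -0.2613, 0.1075]
orientation: [-179.9, 12.9, 148.0]
wrist_force: [-6.2, 4.2, -4.7]
opening: 0.0134
finger_force: 68.6
```

```bash
python3 -c "
from plan import *
state()
a=tool(80,-1,8);rows(now(),a,8)
b=tool(80,0,0);rows(a,b,8)
"
```

```text
blue [77.2 -0.5 -1.8] black [-56.6  -0.6  39.4] Fcradle [-8.9  0.3 -0.3] t 13.13
xyz [[-0.0005, 0.0001, 0.0011], [-0.0005, 0.0001, 0.0011], [-0.0005, 0.0001, 0.0011], [-0.0005, 0.0001, 0.0012], [-0.0005, 0.0001, 0.0012], [-0.0004, 0.0001, 0.0012], [-0.0004, 0.0001, 0.0012], [-0.0004, 0.0001, 0.0012]]
twist [-0.01, -1.14, 0.01] x 8
xyz [[-0.0002, 0.0, 0.001], [-0.0002, 0.0, 0.001], [-0.0001, 0.0, 0.001], [-0.0001, 0.0, 0.0011], [-0.0001, 0.0, 0.0011], [-0.0001, 0.0, 0.0011], [-0.0001, 0.0, 0.0011], [-0.0001, 0.0, 0.0011]]
twist [0.0, -1.0, 0.0] x 8
```

Request:
arm_command(
  xyz=[
    [-0.0006,0.0001,0.001],
    [-0.0006,0.0001,0.0011],
    [-0.0005,0.0001,0.0011],
    [-0.0005,0.0001,0.0012],
    [-0.0005,0.0001,0.0012],
    [-0.0004,0.0001,0.0012],
    [-0.0004,0.0001,0.0012],
    [-0.0004,0.0001,0.0012],
  ],
  twist=[
    [0,-1.14,0],
    [0,-1.14,0],
    [0,-1.14,0],
    [0,-1.14,0],
    [0,-1.14,0],
    [0,-1.14,0],
    [0,-1.14,0],
    [0,-1.14,0],
  ],
)

```text
t: 13.8
tcp_pos: [0.6114, -0.2635, 0.098]
orientation: [-179.8, 21.8, 148.0]
wrist_force: [-7.3, 4.2, -5.1]
opening: 0.013
finger_force: 68.6
```

Request:
arm_command(
  xyz=[
    [0,0,0],
    [0,0,0],
  ],
  twist=[
    [0,0,0],
    [0,0,0],
  ],
)

```text
t: 13.97
tcp_pos: [0.6112, -0.2634, 0.0979]
orientation: [-179.8, 21.7, 148.1]
wrist_force: [-8.2, 4.9, -5.4]
opening: 0.0133
finger_force: 68.6
```

```bash
python3 -c "
from look import *
state()
rows(now(),tool(80.3,-.5,3),8)
look('s4',('side','top'),('gate_hood','heel_lip','heel_wall','lower_saddle','blue_end','black_end','column'))
b=cv2.imread('pics/s4_side.png')[160:250,250:370];cv2.imwrite('pics/s4.png',cv2.resize(b,(600,450),interpolation=cv2.INTER_CUBIC))
"
```

```text
blue [77.2 -0.3 -1.9] black [-61.3  -0.4  18.2] Fcradle [-10.9  -0.2   0.1] t 13.97
xyz [[-0.0005, 0.0001, 0.0005], [-0.0005, 0.0001, 0.0006], [-0.0005, 0.0001, 0.0006], [-0.0004, 0.0001, 0.0006], [-0.0004, 0.0001, 0.0006], [-0.0004, 0.0001, 0.0006], [-0.0004, 0.0001, 0.0006], [-0.0004, 0.0001, 0.0006]]
twist [-0.02, -0.66, 0.01] x 8
tcp [ 0.61120951 -0.26335095  0.09787824] [-8.21120435  4.85269185 -5.36858464]
side gate_hood 0.69 cradle [69.3  1.5 14. ]   err [10.3  1.5  0. ] [320. 190.]
side heel_lip 0.62 cradle [-63.5   0.2   9.7]   err [-0.5  0.2 -1.8] [274. 212.]
side heel_wall 0.93 cradle [-66.5  -5.1   4.5]   err [ 3.5 -5.1  4.5] [274. 215.]
side lower_saddle 0.61 cradle [-48.6   1.1  -7.4]   err [-0.6  1.1  4.6] [283. 215.]
side column 0.62 cradle [ 3.4 -4.7  8.5]   tool [ 7.  -4.3 -6.2] [297. 203.]
top gate_hood 0.64 cradle [70.4 -0.5 12.4]   err [11.4 -0.5 -1.6] [284. 138.]
top heel_lip 0.91 cradle [-65.   -1.1  12.4]   err [-2.  -1.1  0.9] [259. 188.]
top heel_wall 0.63 cradle [-72.4  -1.5   2.9]   err [-2.4 -1.5  2.9] [260. 190.]
top lower_saddle 0.56 cradle [-50.7   0.3 -10.8]   err [-2.7  0.3  1.2] [265. 181.]
top blue_end 0.65 cradle [77.3  1.1 -3.7]   tool [-67.9   1.4  -4.8] [287. 134.]
top column 0.71 cradle [ 5.9 -2.2  4.7]   tool [ 4.  -1.8 -2.8] [273. 162.]
```

View pics/s4.png

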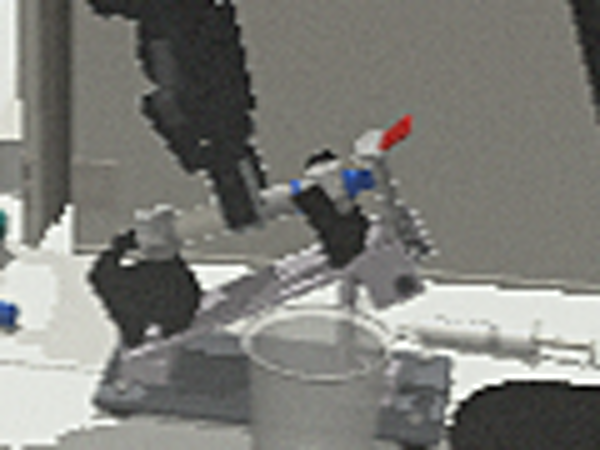

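The gate is about 0.25 rad open and the black end (125,240) is just over the lip edge. Before lowering any further I push about 3 mm more up the slope.

Request:
arm_command(
  xyz=[
    [-0.0011,0.0001,-0.0005],
    [-0.0011,0.0001,-0.0002],
    [-0.0011,0.0001,-0.0002],
    [-0.0007,0,0],
    [0,0,0],
  ],
  twist=[
    [0,0,0],
    [0,0,0],
    [0,0,0],
    [0,0,0],
    [0,0,0],
  ],
)

```text
t: 15.18
tcp_pos: [0.6133, -0.2646, 0.0994]
orientation: [-179.8, 21.6, 148.0]
wrist_force: [-9.2, 4.7, -5.8]
opening: 0.0131
finger_force: 68.6
```

```bash
python3 -c "
from plan import *
state()
a=tool(80.5,-1,3.5);rows(now(),a,6)
rows(a,tool(80.5,0,0),6)
"
```

```text
blue [80.1 -0.3 -2. ] black [-58.4  -0.4  18.5] Fcradle [-11.9  -0.9   0.1] t 15.18
xyz [[-0.0002, 0.0001, 0.0008], [-0.0002, 0.0001, 0.0008], [-0.0002, 0.0001, 0.0008], [-0.0001, 0.0001, 0.0008], [-0.0001, 0.0001, 0.0008], [-0.0001, 0.0001, 0.0008]]
twist [-0.03, -0.82, 0.01] x 6
xyz [[-0.0001, 0.0, 0.0005], [-0.0001, 0.0, 0.0005], [-0.0001, 0.0, 0.0005], [-0.0001, 0.0, 0.0005], [-0.0001, 0.0, 0.0005], [-0.0001, 0.0, 0.0005]]
twist [-0.0, -0.58, 0.0] x 6
```

Request:
arm_command(
  xyz=[
    [-0.0004,0.0001,0.0008],
    [-0.0004,0.0001,0.0008],
    [-0.0004,0.0001,0.0008],
    [-0.0004,0.0001,0.0008],
    [-0.0003,0,0.0008],
    [-0.0003,0,0.0008],
    [0,0,0],
  ],
  twist=[
    [0,-0.82,0],
    [0,-0.82,0],
    [0,-0.82,0],
    [0,-0.82,0],
    [0,-0.82,0],
    [0,-0.82,0],
    [0,0,0],
  ],
)

```text
t: 15.77
tcp_pos: [0.6153, -0.2658, 0.0947]
orientation: [-179.7, 26.4, 148.1]
wrist_force: [-12.2, 6.2, -3.8]
opening: 0.0133
finger_force: 68.9
```

```bash
python3 -c "
from plan import *
state()
rows(now(),tool(80.5,0,0),6)
"
```

```text
blue [79.8 -0.2 -1.6] black [-59.9  -0.3   7.3] Fcradle [-13.7  -1.2   3.5] t 15.77
xyz [[-0.0002, 0.0, 0.0004], [-0.0002, 0.0, 0.0004], [-0.0002, 0.0, 0.0004], [-0.0002, 0.0, 0.0004], [-0.0002, 0.0, 0.0004], [-0.0002, 0.0, 0.0005]]
twist [-0.04, -0.61, 0.01] x 6
```

```bash
python3 -c "
from plan import *
rows(now(),tool(80.5,0.8,1.5),4)
"
```

```text
xyz [[-0.0002, 0.0001, 0.0], [-0.0002, 0.0001, 0.0], [-0.0002, 0.0001, 0.0], [-0.0002, 0.0001, 0.0]]
twist [-0.06, -0.54, 0.01] x 4
```

Request:
arm_command(
  xyz=[
    [-0.0002,0.0001,0],
    [-0.0002,0.0001,0],
    [-0.0002,0,0],
    [-0.0002,0,0],
    [0,0,0],
  ],
  twist=[
    [-0.06,-0.54,0],
    [-0.06,-0.54,0],
    [-0.06,-0.54,0],
    [-0.06,-0.54,0],
    [0,0,0],
  ],
)

```text
t: 16.18
tcp_pos: [0.6157, -0.266, 0.0942]
orientation: [-180.0, 28.4, 148.1]
wrist_force: [-9.0, 4.4, -7.9]
opening: 0.013
finger_force: 68.7
```

```bash
python3 -c "
from plan import *
state();print(robot.observe()['wrist_torque'])
rows(now(),tool(80.5,0.5,0),4)
"
```

```text
blue [79.8 -0.2  0.3] black [-60.1  -0.3   4.1] Fcradle [-12.6  -1.1  -1.9] t 16.18
[ 1.26757     2.27626711 -0.1944023 ]
xyz [[-0.0002, 0.0001, 0.0004], [-0.0002, 0.0001, 0.0004], [-0.0002, 0.0001, 0.0004], [-0.0002, 0.0001, 0.0004]]
twist [-0.0, -0.39, 0.01] x 4
```

Request:
arm_command(
  xyz=[
    [-0.0002,0.0001,0.0004],
    [-0.0002,0.0001,0.0004],
    [-0.0002,0,0.0004],
    [-0.0002,0,0.0004],
    [0,0,0],
  ],
  twist=[
    [0,-0.39,0],
    [0,-0.39,0],
    [0,-0.39,0],
    [0,-0.39,0],
    [0,0,0],
  ],
)

```text
t: 16.6
tcp_pos: [0.6162, -0.2663, 0.0926]
orientation: [-179.9, 29.9, 148.1]
wrist_force: [-12.4, 6.6, -5.2]
opening: 0.0131
finger_force: 68.9
```

```bash
python3 -c "
from look import *
state()
rows(now(),tool(79.5,0,0),2)
look('s5',('side','top'),('gate_hood','heel_lip','lower_saddle','blue_end','black_end','column'))
b=cv2.imread('pics/s5_side.png')[160:250,250:370];cv2.imwrite('pics/s5.png',cv2.resize(b,(600,450),interpolation=cv2.INTER_CUBIC))
"
```

```text
blue [79.4 -0.2  0.3] black [-60.6  -0.3   0.6] Fcradle [-14.8  -1.    2.5] t 16.6
xyz [[-0.0001, 0.0001, 0.0002], [-0.0001, 0.0001, 0.0002]]
twist [-0.03, -0.06, 0.02] x 2
tcp [ 0.61621651 -0.2662979   0.09258359] [-12.39949659   6.59137731  -5.23928105]
side gate_hood 0.51 cradle [73.5  3.3 14.1]   err [14.5  3.3  0.1] [322. 189.]
side heel_lip 0.66 cradle [-64.3  -0.1  13. ]   err [-1.3 -0.1  1.5] [273. 211.]
side lower_saddle 0.66 cradle [-48.6  -0.7  -9.7]   err [-0.6 -0.7  2.3] [283. 216.]
side blue_end 0.79 cradle [77.4  1.8  1. ]   tool [-65.5   2.   -7.3] [325. 193.]
side black_end 0.76 cradle [-62.9   1.4   2.8]   tool [74.8  1.7 -8.8] [276. 214.]
side column 0.66 cradle [ 5.2 -0.2  0.3]   tool [ 6.6  0.1 -6.5] [299. 205.]
top gate_hood 0.57 cradle [76.5  1.3 14.8]   err [17.5  1.3  0.8] [284. 135.]
top heel_lip 0.97 cradle [-62.7  -0.1   8.8]   err [ 0.3 -0.1 -2.7] [260. 187.]
top lower_saddle 0.79 cradle [-48.5  -1.7 -10.8]   err [-0.5 -1.7  1.2] [266. 180.]
top blue_end 0.57 cradle [77.2  2.6 -3.2]   tool [-65.3   2.8  -3.2] [286. 134.]
top column 0.47 cradle [ 7.6 -4.  -1.8]   tool [ 4.3 -3.7 -4.4] [275. 162.]
```

View pics/s5.png

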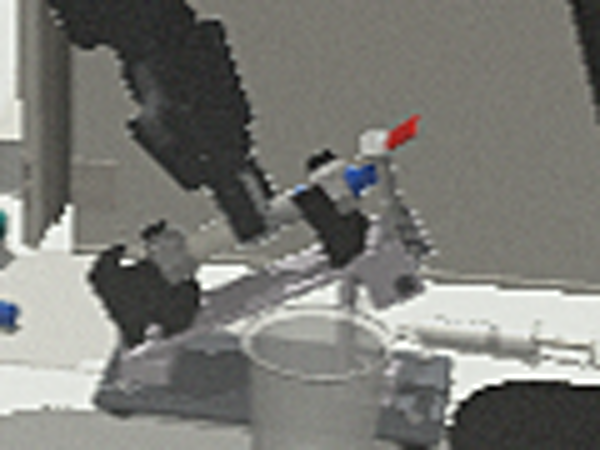

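The column lies along the slope with the blue plug (362,180) holding the gate open and the black end low in front of the heel. I now follow the gate down the slope.

Request:
arm_command(
  xyz=[
    [0.001,0,0],
    [0.001,0,0],
    [0.001,0,0],
    [0.001,0,0],
    [0.001,0,0],
    [0.001,0,0],
    [0.001,0,0],
    [0,0,0],
  ],
  twist=[
    [0,0,0],
    [0,0,0],
    [0,0,0],
    [0,0,0],
    [0,0,0],
    [0,0,0],
    [0,0,0],
    [0,0,0],
  ],
)

```text
t: 17.97
tcp_pos: [0.6142, -0.2648, 0.0916]
orientation: [180.0, 30.3, 148.0]
wrist_force: [-7.5, 2.7, -7.5]
opening: 0.0133
finger_force: 68.6
```

```bash
python3 -c "
from plan import *
state()"
```

```text
blue [76.7 -0.   1.2] black [-63.3  -0.    0.4] Fcradle [-10.5  -1.7  -2.6] t 17.97
```

Request:
arm_command(
  xyz=[
    [0,0,0],
    [0.001,0,0],
    [0.001,0,0],
    [0,0,0],
  ],
  twist=[
    [0,0,0],
    [0,0,0],
    [0,0,0],
    [0,0,0],
  ],
)

```text
t: 18.3
tcp_pos: [0.6133, -0.2642, 0.0911]
orientation: [180.0, 30.4, 148.0]
wrist_force: [-6.9, 2.1, -6.2]
opening: 0.0131
finger_force: 68.6
```

```bash
python3 -c "
from plan import *
state()"
```

```text
blue [75.5  0.   1.4] black [-64.5   0.    0.4] Fcradle [-9.1 -1.9 -1.9] t 18.3
```

Request:
arm_command(
  xyz=[
    [0.001,0,0],
    [0.001,0,0],
    [0.001,0,0],
    [0.001,0,0],
    [0,0,0],
    [0,0,0],
  ],
  twist=[
    [0,0.1,0],
    [0,0.1,0],
    [0,0.1,0],
    [0,0.1,0],
    [0,0,0],
    [0,0,0],
  ],
)

```text
t: 18.8
tcp_pos: [0.6115, -0.263, 0.0902]
orientation: [180.0, 30.1, 148.0]
wrist_force: [-6.0, 0.9, -5.0]
opening: 0.0131
finger_force: 68.6
```

```bash
python3 -c "
from plan import *
state()"
```

```text
blue [73.2  0.1  1.4] black [-66.8   0.1   1. ] Fcradle [-7.3 -2.4 -1.5] t 18.8
```

Request:
arm_command(
  xyz=[
    [0.001,-0.0002,0],
    [0.001,-0.0002,0],
    [0.001,-0.0002,0],
    [0,0,0],
    [0,0,0],
  ],
  twist=[
    [0,0,0],
    [0,0,0],
    [0,0,0],
    [0,0,0],
    [0,0,0],
  ],
)

```text
t: 19.22
tcp_pos: [0.6102, -0.2623, 0.0896]
orientation: [179.9, 30.3, 148.0]
wrist_force: [-5.2, 0.8, -6.0]
opening: 0.0129
finger_force: 68.6
```

```bash
python3 -c "
from plan import *
state()"
```

```text
blue [71.6 -0.   1.8] black [-68.4  -0.1   1. ] Fcradle [-7.2 -2.1 -2.8] t 19.22
```

Request:
arm_command(
  xyz=[
    [0.001,-0.0002,0],
    [0.001,-0.0002,0],
    [0,0,0],
    [0,0,0],
  ],
  twist=[
    [0,0,0],
    [0,0,0],
    [0,0,0],
    [0,0,0],
  ],
)

```text
t: 19.55
tcp_pos: [0.6099, -0.2621, 0.0898]
orientation: [179.9, 30.5, 148.0]
wrist_force: [-4.5, 0.5, -7.5]
opening: 0.0134
finger_force: 68.5
```

```bash
python3 -c "
from plan import *
state()"
```

```text
blue [71.4  0.   2.4] black [-68.6  -0.1   1.2] Fcradle [-7.2 -1.9 -4.4] t 19.55
```

Request:
arm_command(
  xyz=[
    [0,0,0],
    [0,0,0],
    [0,0,0],
    [0,0,0],
  ],
  twist=[
    [0,0,0],
    [0,0,0],
    [0,0,0],
    [0,0,0],
  ],
)

```text
t: 19.88
tcp_pos: [0.6104, -0.2623, 0.0903]
orientation: [179.9, 30.6, 148.0]
wrist_force: [-6.0, 0.2, -7.6]
opening: 0.0131
finger_force: 68.4
```

```bash
python3 -c "
from look import *
state();o=robot.observe();print(o['wrist_force'],o['wrist_torque'],o['qd'])
look('s6',('side','top'),('gate_hood','gate_face','heel_lip','blue_end','black_end','column'))"
```

```text
blue [72.1  0.1  2.6] black [-67.9   0.    1.2] Fcradle [-8.3 -3.  -4. ] t 19.88
[-5.97746737  0.24874182 -7.59011467] [ 0.70313713  1.65016621 -0.33622804] [ 0.02355005 -0.01784768  0.04385251  0.07817645 -0.18585663 -0.16597581]
tcp [ 0.61043885 -0.26228692  0.09031693] [-5.97746737  0.24874182 -7.59011467]
side gate_hood 0.63 cradle [64.   2.9 12.7]   err [ 5.   2.9 -1.3] [318. 191.]
side gate_face 0.43 cradle [72.7 -0.9  5.3]   err [ 6.7 -0.9  5.3] [323. 193.]
side heel_lip 0.86 cradle [-64.8   1.8  13.5]   err [-1.8  1.8  2. ] [273. 210.]
side blue_end 0.47 cradle [67.7  0.1  3.6]   tool [-63.1  -0.   -7.6] [321. 194.]
side black_end 0.53 cradle [-72.    1.6   3.1]   tool [76.6  1.6 -8.5] [273. 215.]
side column 0.69 cradle [-70.7   1.2   5.9]   tool [ 75.3   1.2 -11.3] [273. 214.]
top gate_hood 0.59 cradle [63.2 -0.6 15. ]   err [ 4.2 -0.6  1. ] [282. 141.]
top gate_face 0.74 cradle [67.6  0.3 -0.6]   err [ 1.6  0.3 -0.6] [285. 138.]
top heel_lip 0.63 cradle [-62.1  -1.   11.6]   err [ 0.9 -1.   0.1] [260. 187.]
top blue_end 0.45 cradle [70.2  2.3  1.5]   tool [-65.6   2.1  -5.5] [284. 137.]
top column 0.65 cradle [0.7 1.6 0.3]   tool [ 3.9  1.5 -5. ] [272. 163.]
```

Vision shows the gate hood back to about 0.08 rad and the black end at about -70 mm, so the column is essentially home. I relax the small upward tilt before letting go.

Request:
arm_command(
  xyz=[
    [0.0003,0,0.0004],
    [0.0003,0,0.0004],
    [0,0,0.0004],
    [0,0,0.0003],
    [0,0,0],
  ],
  twist=[
    [0,0.2,0],
    [0,0.2,0],
    [0,0.2,0],
    [0,0,0],
    [0,0,0],
  ],
  force=40,
)

```text
t: 21.0
tcp_pos: [0.6115, -0.2627, 0.0898]
orientation: [179.9, 30.1, 148.1]
wrist_force: [-5.6, 0.8, -4.5]
opening: 0.0133
finger_force: 68.6
```

```bash
python3 -c "
from plan import *
state()"
```

```text
blue [72.9  0.4  1.1] black [-67.1   0.3   0.8] Fcradle [-6.8 -2.3 -1.3] t 21.0
```

Request:
arm_command(
  xyz=[
    [0.001,-0.0003,0],
    [0.001,-0.0003,0],
    [0.001,0,0],
    [0,0,0],
    [0,0,0],
  ],
  twist=[
    [0,0,0],
    [0,0,0],
    [0,0,0],
    [0,0,0],
    [0,0,0],
  ],
)

```text
t: 21.42
tcp_pos: [0.6098, -0.2618, 0.0889]
orientation: [179.8, 30.2, 148.1]
wrist_force: [-5.6, 1.7, -4.7]
opening: 0.0129
finger_force: 68.6
```

```bash
python3 -c "
from plan import *
state()"
```

```text
blue [70.7  0.3  1.4] black [-69.3   0.1   0.9] Fcradle [-7.3 -1.5 -1.2] t 21.42
```

Request:
arm_command(
  xyz=[
    [0.001,0,0],
    [0.001,0,0],
    [0,0,0],
    [0,0,0],
  ],
  twist=[
    [0,0.1,0],
    [0,0.1,0],
    [0,0,0],
    [0,0,0],
  ],
)

```text
t: 21.75
tcp_pos: [0.6094, -0.2615, 0.0887]
orientation: [179.8, 30.2, 148.1]
wrist_force: [-1.4, -0.0, -2.8]
opening: 0.0128
finger_force: 68.6
```

```bash
python3 -c "
from plan import *
state()"
```

```text
blue [70.2  0.3  1.4] black [-69.8   0.1   1. ] Fcradle [-2.4 -0.7 -1.8] t 21.75
```

The wrist force dropped, so the heel now carries the load at black x ≈ -70. I lower the last millimetre and open slowly.

Request:
arm_command(
  xyz=[
    [0,0,0.0005],
    [0,0,0.0005],
    [0,0,0],
  ],
  twist=[
    [0,0,0],
    [0,0,0],
    [0,0,0],
  ],
)

```text
t: 22.0
tcp_pos: [0.6097, -0.2617, 0.0881]
orientation: [179.8, 30.1, 148.1]
wrist_force: [-4.7, 1.1, 3.4]
opening: 0.0132
finger_force: 69.2
```

Request:
arm_command(
  xyz=[
    [0,0,0],
    [0,0,0],
    [0,0,0],
    [0,0,0],
  ],
  twist=[
    [0,0,0],
    [0,0,0],
    [0,0,0],
    [0,0,0],
  ],
  grip=0.6,
)

```text
t: 22.33
tcp_pos: [0.6087, -0.2612, 0.0866]
orientation: [179.8, 30.0, 148.1]
wrist_force: [1.5, 1.6, -0.0]
opening: 0.0342
finger_force: 0.0
```

```bash
python3 -c "
from look import *
state();print(robot.observe()['opening'])
look('s7',('side','top'),('gate_hood','gate_face','heel_lip','blue_end','black_end','column'))"
```

```text
blue [68.5  0.2 -0.2] black [-71.5  -0.   -0.2] Fcradle [ 0.3  2.1 -0.2] t 22.33
0.03421881817610649
tcp [ 0.60868157 -0.26117117  0.08663679] [ 1.45674895  1.61534097 -0.01751433]
side gate_hood 0.54 cradle [61.9  2.3 13.3]   err [ 2.9  2.3 -0.7] [318. 191.]
side gate_face 0.53 cradle [69.6 -3.8  5. ]   err [ 3.6 -3.8  5. ] [322. 194.]
side heel_lip 0.64 cradle [-62.2  -2.6  13. ]   err [ 0.8 -2.6  1.5] [274. 211.]
side blue_end 0.62 cradle [66.2  2.2  3.5]   tool [-65.1   2.  -10.3] [321. 194.]
side black_end 0.54 cradle [-70.9   3.5   4.5]   tool [ 71.9   3.5 -11.3] [273. 214.]
side column 0.46 cradle [ 46.1   1.7 -11.7]   tool [-45.1   1.5   4.9] [316. 202.]
top gate_hood 0.67 cradle [60.5  0.7 14.8]   err [1.5 0.7 0.8] [281. 142.]
top gate_face 0.6 cradle [70.1  1.9  1.7]   err [4.1 1.9 1.7] [284. 137.]
top heel_lip 0.69 cradle [-62.6   0.2  11.1]   err [ 0.4  0.2 -0.4] [260. 187.]
top blue_end 0.64 cradle [67.9 -0.2  1.5]   tool [-66.8  -0.4  -8.3] [285. 138.]
top column 0.65 cradle [-3.1 -2.7 -1.5]   tool [ 4.2 -2.8 -5.3] [273. 165.]
```

Request:
arm_command(
  xyz=[
    [0,0,-0.003],
    [0,0,-0.005],
    [0,0,-0.01],
    [0,0,-0.02],
    [0,0,-0.03],
    [0,0,-0.035],
    [0,0,-0.035],
    [0,0,0],
  ],
  twist=[
    [0,0,0],
    [0,0,0],
    [0,0,0],
    [0,0,0],
    [0,0,0],
    [0,0,0],
    [0,0,0],
    [0,0,0],
  ],
)

```text
t: 23.7
tcp_pos: [0.551, -0.2251, 0.2138]
orientation: [179.7, 30.5, 148.1]
wrist_force: [1.4, -0.4, 0.6]
opening: 0.0343
finger_force: 0.0
```

Request:
arm_command(
  xyz=[
    [0.02,0,-0.03],
    [0.02,0,-0.03],
    [0.02,0,0],
    [0,0,0],
    [0,0,0],
  ],
  twist=[
    [0,0,0],
    [0,0,0],
    [0,0,0],
    [0,0,0],
    [0,0,0],
  ],
)

```text
t: 24.12
tcp_pos: [0.4789, -0.1811, 0.2275]
orientation: [179.9, 29.8, 148.1]
wrist_force: [-0.4, 0.2, 0.0]
opening: 0.0344
finger_force: 0.0
```

```bash
python3 -c "
from look import *
look('s8',('side','top','wrist'),('gate_hood','heel_lip','blue_end','black_end','column'))
find('side',['beaker','flask','tin'])
b=cv2.imread('pics/s8_side.png')[160:250,250:370];c=cv2.imread('pics/s8_wrist.png')
o=np.zeros((300,800,3),np.uint8);o[:,:400]=cv2.resize(b,(400,300),interpolation=cv2.INTER_CUBIC);o[:,400:]=cv2.resize(c,(400,300));cv2.imwrite('pics/s8.png',o)"
```

```text
tcp [ 0.47888869 -0.18113444  0.2274558 ] [-0.44265692  0.16115914  0.02878501]
side gate_hood 0.69 cradle [60.5  3.4 14.1]   err [1.5 3.4 0.1] [317. 191.]
side heel_lip 0.93 cradle [-64.1  -2.1  11.4]   err [-1.1 -2.1 -0.1] [273. 212.]
side blue_end 0.83 cradle [67.1 -2.   3.7]   tool [-128.3   -2.   187.3] [321. 195.]
side black_end 0.63 cradle [-72.6   1.8   2.2]   tool [ 11.5   2.  189.3] [273. 215.]
side column 0.64 cradle [-3.4 -0.7  1.7]   tool [-57.8  -0.6 189.6] [296. 206.]
top gate_hood 0.54 cradle [62.2  1.3 17.6]   err [3.2 1.3 3.6] [281. 141.]
top heel_lip 0.83 cradle [-63.2  -0.8  10.5]   err [-0.2 -0.8 -1. ] [260. 187.]
top blue_end 0.69 cradle [66.9  2.5  3.1]   tool [-128.     2.5  188. ] [283. 138.]
top black_end 0.92 cradle [-74.3  -0.4  -0.7]   tool [ 13.1  -0.2 192.1] [259. 190.]
top column 0.61 cradle [-4.3 -1.9 -1. ]   tool [-56.8  -1.8 192.2] [272. 165.]
wrist gate_hood 0.94 cradle [66.3  1.9 10.5]   err [ 7.3  1.9 -3.5] [281. 309.]
wrist heel_lip 0.7 cradle [-61.3  -2.4   7.6]   err [ 1.7 -2.4 -3.9] [277. 182.]
wrist blue_end 0.83 cradle [72.8 -0.6  0.6]   tool [-133.9   -0.6  190.5] [279. 310.]
wrist black_end 0.71 cradle [-69.5  -1.6   3.2]   tool [  8.3  -1.4 188.2] [278. 172.]
wrist column 0.71 cradle [-2.1 -2.  -1.2]   tool [-59.1  -2.  192.5] [277. 240.]
side beaker 0.75 [ 0.5883 -0.3906  0.0026] [312. 265.]
side flask 0.82 [ 0.5398 -0.5046  0.0013] [313. 299.]
side flask 0.65 [ 0.5535 -0.2239  0.0547] [273. 216.]
side tin 0.71 [ 5.125e-01 -6.090e-02 -2.000e-04] [241. 211.]
```

View pics/s8.png

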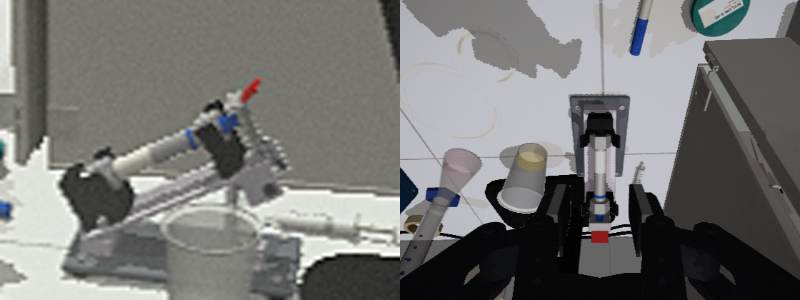

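The column lies in both saddles: black end out of sight under the lip at crop (75,180), blue plug at (228,122) against the gate, and beaker, flask and tin unmoved. The robot is clear, so I hand in.

```bash
python3 -c "
from bench import robot
print(robot.sign_off())"
```

```text
the job is handed in; nothing more can be done
None
```

The steel column is in the holder, blue end up, held by the spring gate with the black end home under the heel lip; the gripper has let go, the beaker, flask and tin are where they were, and the job was handed in after about 24 s of robot time (no verdict was returned).

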